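# Torque the brake-disc bolt on the indexing stand

### The job

Finish tightening the brake-disc bolt that the click wrench sits on: push the stand's lock lever fully down to lock the turntable, turn the wrench clockwise (seen from above) until its handle trips at the knuckle, and stop there without forcing it on to the end of its bend. Then let the handle spring straight, leaving the bolt tight and the wrench on it, and flick the lock lever fully up again to free the turntable, with the other things on the bench left where they are.

Things in the scene. Friction and masses are not known exactly. Their poses are not given: they have to be found in the camera images.
- stand: Blue bench stand, fixed: 290 x 290 x 18 mm base, origin under its centre, on the turntable's vertical axis, z up. Above it turn a notched steel index plate (300 mm across, top 72 mm up), a grey brake disc (240 mm, top 106 mm) with dark hat (144 mm, top 140 mm) and four brass studs (tops 164 mm up, on a 100 mm circle). Lock lever on its +y (left) side, wrench on its -y side.
- lock_lever (a joint): Angle of the lock lever, rad: 0 fully up against its stop (turntable free), 0.50 fully down against its stop (its tooth is in a notch of the index plate, which stands ready under it: turntable locked, with a few mm of play). Its stiff hinge keeps it where it is left. Needs about 3 N down at the grip to push, 5 N up to lift. Starts between 0 and 0.04.
- lever_grip (a point): Centre of the lock lever's orange round grip, 26 mm in diameter, 60 mm long, along the lever. 188 mm above the bench with the lever up, 110 mm with it down; horizontally 132 mm (up) or 175 mm (down) from the hinge pin. Index plate and disc lie on its inner side, a blue oil filter (90 mm high) stands beyond the grip's end, 30 mm or more clear of it.
- lever_hinge (a point): Middle of the lock lever's horizontal hinge pin, 66 mm above the bench, in the plane in which the lever swings: the horizontal line from here to lever_grip is the lever's direction, square to the pin.
- bolt_axis (a point): Point on the bolt's vertical axis at the height of the handle's centre line, 184 mm above the bench, 50 mm from the turntable's axis; top of the wrench head 12 mm higher. Its x axis (level) points from the bolt to the wrench's knuckle and turns with the bolt.
- disc_bolt (a joint): Angle by which bolt and wrench head have been turned clockwise (seen from above), rad. Starts between 0.15 and 0.45, turns against friction (0.5 N m) and stops dead, seated, at 0.85. The wrench does not ratchet: turning it back slackens the bolt. With the lock lever up the turntable is dragged round as well and the wrench cannot trip.
- wrench_handle (a joint): Clockwise bend of the handle at the wrench's breakaway knuckle, 38 mm out from the bolt's axis, rad: 0 straight (held so by a spring), about 0.2 a clear trip, 0.60 the end stop. Once the bolt is seated, about 15 N at the middle of the grip trips it, and about the same keeps it bending. It springs straight again as the hand backs off.
- handle_grip (a point): Middle of the wrench handle's red round grip with black rings, 28 mm in diameter, 100 mm long, level, 184 mm above the bench, 158 mm from the bolt's axis when straight, 120 mm from the knuckle. x axis outwards along the handle. Nothing within 70 mm under it.
- oil_filter: Bystander: blue oil filter with white band, 76 mm across, 90 mm high, standing near the lock lever; origin under its centre.
- bolt_dish: Bystander: round steel dish with bolts, 110 mm across, 22 mm high, on the bench right of the stand; origin under its centre.
- jug_gold: Bystander: gold oil bottle, 65 x 110 x 225 mm, at the right or left of the stand; origin under its centre.
- jug_silver: Bystander: silver oil bottle with red cap, 65 x 110 x 225 mm, at the right or left of the stand; origin under its centre.
- spray_can: Bystander: red spray can, 66 mm across, 206 mm high, at the right or left of the stand; origin under its centre.
- filter_carton: Bystander: white and blue carton, 85 x 85 x 105 mm, behind the stand; origin under its centre.
- pad_carton: Bystander: red and white carton, 100 x 165 x 60 mm, behind the stand; origin under its centre.
- open_spanner: Bystander: open-ended spanner, 180 mm long, lying flat at the left; origin under its centre.

How it is judged:
By the outcome, as a careful person would: the job done as asked, in the order asked, and still so for the second after the job is handed in, with the robot touching nothing.
It also fails if it takes over 72 s, if anything falls off the work surface, if the arm or the gripper's body presses on something with over 40 N, if the wrist force passes 120 N, or if a joint passes its speed limit or range.

### The arm

A 7-joint arm with a two-finger parallel gripper is mounted at the origin on the work surface. World frame = base frame: x ahead of the robot, y to its left, z up, the work surface at z = 0. Lengths are in m, angles in rad, forces in N, time in s.
With the tool pointing down it reaches from about 0.4 to 0.875 m from the base axis. Payload 19.3 kg.
Tool frame: the origin (TCP) lies at the very end of the fingers, on their centre line; the grasp point (between the pads) lies 19 mm behind it; x points along the fingers, y is the direction in which the jaws open and shut, and the axes are right-handed (so a half turn about x gives the same grasp; the last joint's range is limited). The gripper opens to 85 mm and grips with 20 to 120 N. Pads are 22 mm wide; open, the fingers measure 114 mm over their backs; the gripper's body (76 mm by 85 mm) begins 54 mm behind the grasp point. The pads swing forward as they close: fully open they stand 13 mm farther back than shut.
Start: joints at [1.226, 0.521, -0.036, 1.599, 0.021, 1.021, -0.113], TCP at [0.17, -0.602, 0.231] pointing down, gripper open.
Joint ranges: [-2.91, 2.91], [-0.3, 2.13], [-1.5, 1.42], [0.17, 2.43], [-1.26, 4.41], [0.16, 1.93], [-2.52, 2.52]. Speed limits (rad/s): [1.89, 1.89, 2.39, 2.39, 3.01, 3.01, 3.01].

### API

Orientations are given as [roll, pitch, yaw] about the fixed x, y, z axes, in that order (R = Rz(yaw) Ry(pitch) Rx(roll)).
In Python, from workcell import bot, grab_frame, job_done gives the robot as it stands.
- The arm moves only by the shell command python3 -m pendant 'ROWS' [OPENING] [FORCE]. ROWS is JSON, a list of rows, each a list of 4 numbers: the shift along the tool's x, y, z in mm, then the turn about the tool's x in degrees. A call has 1 to 12 rows; each row shifts and turns the commanded pose from where the row before left it, along the tool's axes as they then stand; what a row does not reach is not made up. A row lasts 1/8 s, in which the tool goes at most 62.5 mm and 10.7 degrees, less where a joint would pass 70% of its speed; a pose out of reach is approached as far as the arm can. A call is refused whole if a number of a shift passes 62.5 or a number of a turn 10.7, either way. A call with a gripper value outside its range is refused whole. OPENING is the opening, from -1 (shut) to 1 (fully open), set as the call begins (- or left out, the last holds). The fingers move at their own pace and stop on an object; FORCE is the grip in N (left out, the last holds). Time passes only in rows, so rows that do not move let the fingers close. It gives the time, the measured TCP pose, the force and the opening at its end, in the units of the state.
- bot.observe(): the state, without advancing time (a new reading comes with each control period).
- grab_frame(name): name is "scene" or "top" or "wrist"; returns a dict with "img" (480x640x3 uint8, red, green, blue), "fovy" (degrees; the focal length in pixels is half the picture's height over the tangent of half this angle, whatever the lens; pixels are square), "cx", "cy" (the principal point, pixels), "R" (3x3) and "t" (3): a world point X has camera coordinates R X + t. Camera axes: x right, y down, z forward; pixel columns grow to the right and rows downward; lengths in m; the calibration is good to about 2 mm. The wrist camera is an equidistant fisheye: a pixel r from the principal point sees the ray r / f radians off the axis. A picture is of the moment at which its call begins. There is no depth.
- job_done(): hands the job in, once; it reports no verdict.
The state is a dict: "clock": time; "qpos": joint angles; "qd": joint speeds; "joint_efforts": joint torques, N m; "position": TCP position; "tool_rot": TCP orientation; "force": force on the tool from outside, world axes, zero at the start; "moment": the same for the moment, N m; "grip_width": finger opening in m.
Only numpy, scipy, OpenCV 4.12 (cv2) and the standard library are available. Lean on these libraries where they do the work, as an engineer would, in place of code of your own. Each camera call takes 0.05 s, during which the arm holds its last target.

## Working session

There is one attempt and no reset: what is moved stays moved. The work goes in short steps, Python scripts to look and compute and a shell command to move; the robot and the scene stay as the last step left them, time stands still between calls to the robot, and variables do not carry over. Pictures are saved under pics/ and viewed, and the job is handed in when it is done.

```bash
mkdir -p pics; ls
cat > h.py <<'E'
import numpy as np, cv2
from workcell import bot, grab_frame, job_done
def save(name,fn):
    f=grab_frame(name); cv2.imwrite(fn,f["img"][:,:,::-1]); np.savez(fn[:-4]+'.npz',**f); return f
def load(fn): return np.load(fn[:-4]+'.npz')
def ray(f,u,v,fish=False):
    F=240/np.tan(np.radians(float(f["fovy"]))/2)
    x,y=(u-f["cx"])/F,(v-f["cy"])/F
    if fish:
        r=np.hypot(x,y); d=np.array([x/r*np.sin(r),y/r*np.sin(r),np.cos(r)]) if r>0 else np.array([0,0,1.])
    else: d=np.array([x,y,1.])
    R=np.array(f["R"]);t=np.array(f["t"])
    return -R.T@t, R.T@(d/np.linalg.norm(d))
def onz(f,u,v,z,fish=False):
    c,d=ray(f,u,v,fish); return c+d*(z-c[2])/d[2]
def proj(f,X):
    F=240/np.tan(np.radians(float(f["fovy"]))/2)
    p=np.array(f["R"])@X+f["t"]; return f["cx"]+F*p[0]/p[2], f["cy"]+F*p[1]/p[2]
E
python3 - <<'E'
from h import *
for n in("scene","top","wrist"):
    f=save(n,f"pics/{n}0.png"); print(n,f["fovy"],f["cx"],f["cy"],-np.array(f["R"]).T@f["t"])
print(bot.observe())
E
```

```text
pics
scene 45.931810293450425 320.0799916188617 233.5414085215435 [1.39531441 0.45936814 1.55334938]
top 47.706890829729346 323.8706133110424 250.37730640304713 [0.44150577 0.00881962 1.46962012]
wrist 65.70646984690485 323.4741149855299 240.31408615540806 [ 0.24222753 -0.58153383  0.37293105]
{'clock': 0.15, 'qpos': array([ 1.2258031 ,  0.52189067, -0.03633221,  1.59981947,  0.02122066,
        1.02106531, -0.1128162 ]), 'qd': array([-5.01902792e-04, -1.42967373e-03,  3.92684110e-05, -1.11958702e-03,
        1.12559490e-03, -9.51857340e-04,  1.03476374e-03]), 'joint_efforts': array([ 2.03725474e-03, -9.27387285e+01,  1.98076196e+00, -3.70055866e+01,
        1.79982529e-02,  6.31748539e-03, -1.07952985e-04]), 'position': array([ 0.16950623, -0.60135175,  0.23087006]), 'tool_rot': array([-1.48864208,  1.56999906,  1.92772919]), 'force': array([-0.10050518, -0.14074409, -0.07167044]), 'moment': array([-0.00342809, -0.00978675,  0.02326528]), 'grip_width': 0.08511378063351113}
```

View pics/scene0.png

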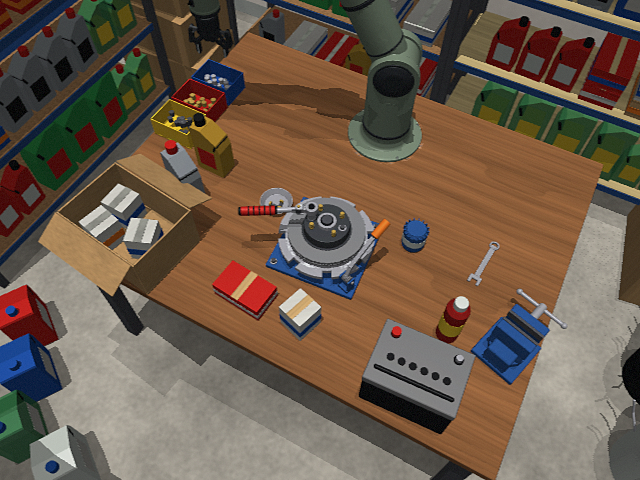

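View pics/top0.png

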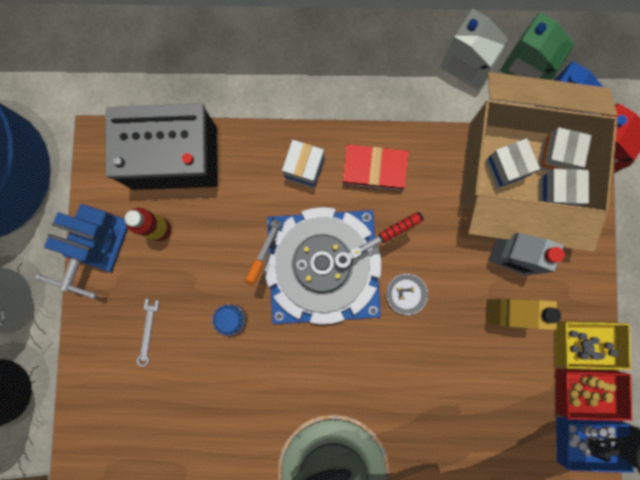

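View pics/wrist0.png

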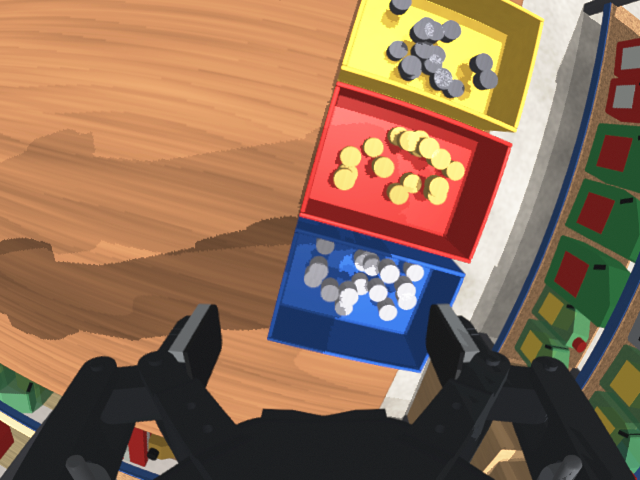

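The top view shows the wrench grip (red) around (402,227), the bolt at about (343,260), the lever grip (orange) at about (256,270) and the oil filter at (229,320). Next I'll measure these with masks.

Run:
```python
from h import *
from scipy.spatial.transform import Rotation as Ro
T=load("pics/top0.png");S=load("pics/scene0.png")
def mask(f,lo,hi,box):
    h=cv2.cvtColor(f["img"],cv2.COLOR_RGB2HSV); m=cv2.inRange(h,lo,hi); k=np.zeros_like(m); k[box[1]:box[3],box[0]:box[2]]=1; m=m*k
    n,l,s,c=cv2.connectedComponentsWithStats(m); i=1+np.argmax(s[1:,4]); m=(l==i)
    ys,xs=np.nonzero(m); p=np.c_[xs,ys].astype(float); c=p.mean(0); w,v=np.linalg.eigh(np.cov((p-c).T))
    pr=(p-c)@v[:,1]; print(len(p),c,v[:,1],pr.min(),pr.max()); return c,v[:,1],pr
def tri(a,b):
    (c1,d1),(c2,d2)=a,b
    A=np.c_[d1,-d2]; s=np.linalg.lstsq(A,c2-c1,rcond=None)[0]; p,q=c1+d1*s[0],c2+d2*s[1]; return (p+q)/2,np.linalg.norm(p-q)
o1=mask(T,(5,170,120),(16,255,255),(235,240,285,300)); o2=mask(S,(5,170,120),(16,255,255),(360,210,400,255))
print("orange tri",tri(ray(T,*o1[0]),ray(S,*o2[0])))
for z in(.188,.11): print(z,onz(T,*o1[0],z),onz(S,*o2[0],z))
def redm(f,box):
    h=cv2.cvtColor(f["img"],cv2.COLOR_RGB2HSV); m=cv2.inRange(h,(0,150,70),(6,255,255))|cv2.inRange(h,(172,150,70),(180,255,255)); k=np.zeros_like(m); k[box[1]:box[3],box[0]:box[2]]=1; m=m*k
    ys,xs=np.nonzero(m); p=np.c_[xs,ys].astype(float); c=p.mean(0); w,v=np.linalg.eigh(np.cov((p-c).T)); pr=(p-c)@v[:,1]; print(len(p),c,v[:,1],pr.min(),pr.max()); 
    return c+(pr.min()+pr.max())/2*v[:,1],v[:,1],pr
r1=redm(T,(375,205,430,250)); r2=redm(S,(232,195,280,225))
print("red tri",tri(ray(T,*r1[0]),ray(S,*r2[0])))
print(onz(T,*r1[0],.184),onz(S,*r2[0],.184))
for s in(r1[2].min(),r1[2].max()): print("red end",onz(T,*(r1[0]+ (s-(r1[2].min()+r1[2].max())/2)*r1[1]),.184))
print("bolt approx",onz(T,343.5,260,.196),"hub",onz(T,321,263,.14))
# filter
c,_,_=mask(T,(100,120,40),(125,255,255),(205,295,250,340)); print("filter top",onz(T,*c,.09))
b=bot.observe(); print(Ro.from_euler('xyz',b["tool_rot"]).as_matrix().round(3))
for n,f,box in(("t",T,(210,170,450,350)),("s",S,(220,160,440,320))):
    im=f["img"][box[1]:box[3],box[0]:box[2],::-1]; cv2.imwrite(f"pics/crop_{n}0.png",cv2.resize(im,None,fx=3.3,fy=3.3,interpolation=cv2.INTER_CUBIC))
```

```text
273 [253.48351648 272.18681319] [-0.40910929  0.91248539] -12.873757548627458 12.70787544740253
172 [380.50581395 227.81976744] [-0.66941213  0.74289124] -10.083044562444451 10.432093915753534
orange tri (array([0.50678046, 0.2013094 , 0.18169956]), np.float64(0.00265480222526598))
0.188 [0.50589438 0.20157034 0.188     ] [0.51153245 0.20134226 0.188     ]
0.11 [0.5098131  0.21330124 0.11      ] [0.46104354 0.1866017  0.11      ]
469 [400.5565032  226.63965885] [-0.87251609  0.48858538] -21.77921485126825 21.532034852246685
275 [256.85090909 209.82545455] [-0.99961994  0.02756759] -17.24803180957075 16.90445173722599
red tri (array([ 0.62415774, -0.14688794,  0.18030439]), np.float64(0.0023681870881596115))
[ 0.62312091 -0.1453599   0.184     ] [ 0.62660931 -0.14640115  0.184     ]
red end [ 0.64957407 -0.19001991  0.184     ]
red end [ 0.5967298  -0.10080465  0.184     ]
bolt approx [ 0.53918936 -0.01076955  0.196     ] hub [0.53481183 0.04342381 0.14      ]
637 [227.78963893 319.52747253] [-0.72633033  0.6873458 ] -14.042732241443144 14.269774932583381
filter top [0.38941618 0.27708139 0.09      ]
[[-0.     0.271 -0.962]
 [ 0.001 -0.962 -0.271]
 [-1.    -0.001  0.   ]]
```

View pics/crop_t0.png

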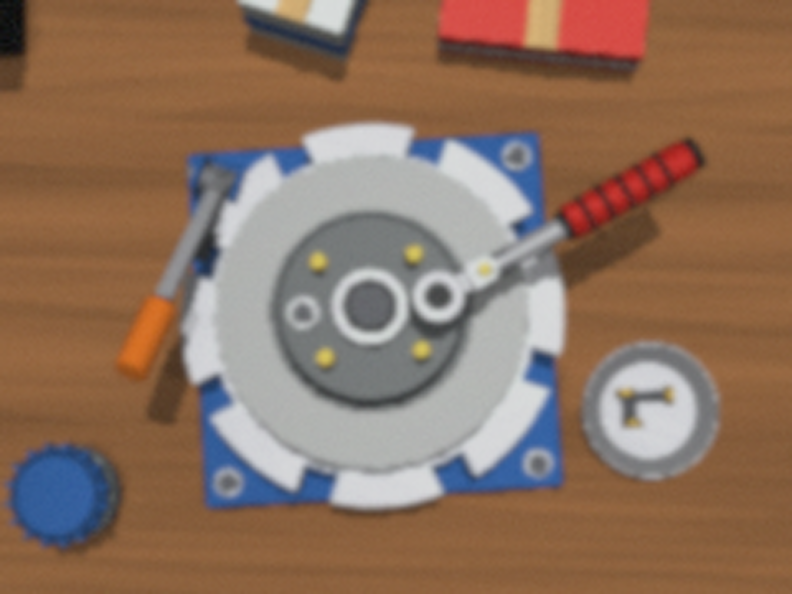

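View pics/crop_s0.png

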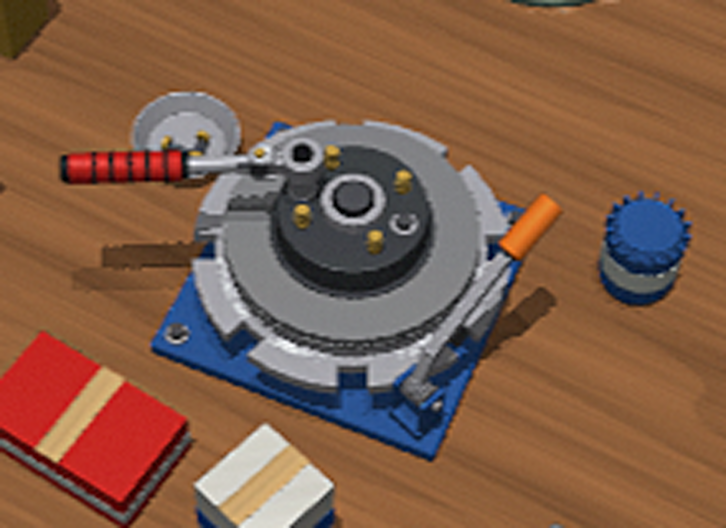

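```bash
cat >> h.py <<'E'
from scipy.spatial.transform import Rotation as Ro
def need(target,yaw_y=None):
    "shift in tool axes (mm) from the measured pose to target; and turn about tool x (deg) to bring tool y to heading yaw_y (deg, mod 180)"
    b=bot.observe(); R=Ro.from_euler('xyz',b["tool_rot"]).as_matrix()
    d=R.T@(np.array(target)-b["position"])*1000
    h=np.degrees(np.arctan2(R[1,1],R[0,1]))
    t=None
    if yaw_y is not None: t=(-(yaw_y-h)+90)%180-90
    print("pos",b["position"].round(4),"y heading",round(h,1),"tilt",R[:,0].round(3),"shift",d.round(1),"turn",t,"q",b["qpos"].round(2),"F",b["force"].round(1),"w",b["grip_width"].round(4),"t",b["clock"])
E
python3 - <<'E'
from h import *
T=load("pics/top0.png")
p=lambda x,y:(210+x/3.3,170+y/3.3)
h=onz(T,*p(212,178),.075); print("hinge top-ish",h)
for q in((132,370),(160,300)): print(onz(T,*p(*q),.188))
c=np.array([.509,.2015,.188]); d=(c-h)[:2]; print(d,np.linalg.norm(d),np.degrees(np.arctan2(d[1],d[0])))
# stand base corners and hub centre
for q in ((190,155),(540,133),(562,487),(208,508)): print(onz(T,*p(*q),.018))
print("hub",onz(T,*p(370,306),.14))
need([.5,-.3,.35])
E
```

```text
hinge top-ish [0.63819091 0.16914436 0.075     ]
[0.48220059 0.20896067 0.188     ]
[0.53294216 0.19066221 0.188     ]
[-0.12919091  0.03235564] 0.13318100201949407 165.93958661481184
[0.66486529 0.19441431 0.018     ]
[ 0.68929671 -0.09196179  0.018     ]
[ 0.40211915 -0.11424854  0.018     ]
[0.37812965 0.16998514 0.018     ]
hub [0.53554733 0.04068724 0.14      ]Traceback (most recent call last):
  File "<stdin>", line 10, in <module>
  File "h.py", line 27, in need
    print("pos",b["position"].round(4),"y heading",round(h,1),"tilt",R[:,0].round(3),"shift",d.round(1),"turn",t,"q",b["qpos"].round(2),"F",b["force"].round(1),"w",b["grip_width"].round(4),"t",b["clock"])
                                                                                                                                                                    ^^^^^^^^^^^^^^^^^^^^^
AttributeError: 'float' object has no attribute 'round'
```

```bash
sed -i 's/b\["grip_width"\].round(4)/round(float(b["grip_width"]),4)/' h.py
python3 - <<'E'
from h import *
need([.45,-.3,.36]); need([.509,.201,.36],76)
E
```

```text
pos [ 0.1695 -0.6014  0.2309] y heading -74.3 tilt [-0.     0.001 -1.   ] shift [-129.  -214.  -351.7] turn None q [ 1.23  0.52 -0.04  1.6   0.02  1.02 -0.11] F [-0.1 -0.1 -0.1] w 0.0851 t 0.15
pos [ 0.1695 -0.6014  0.2309] y heading -74.3 tilt [-0.     0.001 -1.   ] shift [-128.6 -680.2 -544.5] turn 29.74365337006816 q [ 1.23  0.52 -0.04  1.6   0.02  1.02 -0.11] F [-0.1 -0.1 -0.1] w 0.0851 t 0.15
```

```bash
python3 -m pendant '[[-50,0,0,0],[-40,-20,-20,0],[-40,-30,-40,0],[0,-30,-50,0],[0,-30,-50,0],[0,-30,-50,0],[0,-30,-50,0],[0,-30,-50,0],[0,-20,-45,0],[0,0,0,0]]' -0.1 40
python3 - <<'E'
from h import *
need([.509,.201,.36],76)
E
```

```text
clock: 1.4
position: [0.4533, -0.2913, 0.36]
tool_rot: [-2.12, 1.569, 1.302]
force: [-0.6, -0.5, -0.2]
grip_width: 0.0386
pos [ 0.4533 -0.2913  0.36  ] y heading -73.9 tilt [ 0.     0.001 -1.   ] shift [   0.7 -457.7 -189.7] turn 30.061314015078324 q [ 0.64  0.28 -0.23  1.64  0.07  1.23 -0.89] F [-0.6 -0.5 -0.2] w 0.0386 t 1.4
```

```bash
python3 -m pendant '[[0,-46,-19,0],[0,-46,-19,0],[0,-46,-19,0],[0,-46,-19,0],[0,-46,-19,0],[0,-46,-19,0],[0,-46,-19,0],[0,-46,-19,0],[0,-46,-19,0],[0,-44,-19,0],[0,0,0,10],[0,0,0,10]]' 0.1 40;python3 -m pendant '[[0,0,0,10],[0,0,0,0]]'
python3 - <<'E'
from h import *
need([.508,.2015,.188-.019],76)
f=save("wrist","pics/w1.png");f=save("top","pics/t1.png")
im=f["img"][170:350,210:450,::-1]; cv2.imwrite("pics/ct1.png",cv2.resize(im,None,fx=3.3,fy=3.3,interpolation=cv2.INTER_CUBIC))
E
```

```text
clock: 2.9
position: [0.5095, 0.1977, 0.3599]
tool_rot: [0.604, 1.57, -2.618]
force: [0.2, -0.2, -0.5]
grip_width: 0.0468
clock: 3.15
position: [0.5095, 0.1974, 0.3602]
tool_rot: [1.61, 1.57, -1.78]
force: [-0.5, 0.2, 0.0]
grip_width: 0.0467
pos [0.5095 0.1974 0.3602] y heading -104.2 tilt [-0. -0. -1.] shift [191.2  -3.7   2.5] turn -0.24002044436986125 q [-0.15  0.31 -0.43  1.61  0.13  1.25 -2.42] F [-0.5  0.2  0. ] w 0.0467 t 3.15
```

View pics/w1.png

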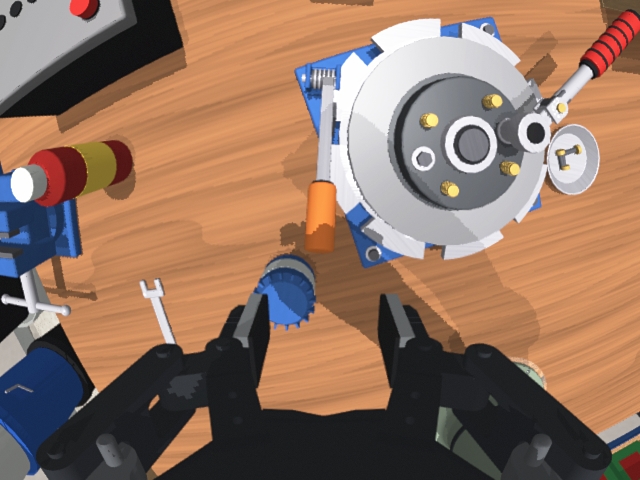

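The wrist view shows the lever running from its hinge at about (323,80) to the orange grip at (320,215), nearly parallel to the picture's vertical. Joint 7 is close to its limit, so I'll use the half-turn-equivalent grasp.

```bash
python3 -m pendant '[[0,0,0,-10],[0,0,0,-10],[0,0,0,-10],[0,0,0,-10],[0,0,0,-10],[0,0,0,-10],[0,0,0,-10],[0,0,0,-10],[0,0,0,-10],[0,0,0,-10],[0,0,0,-10],[0,0,0,-10]]';python3 -m pendant '[[0,0,0,-10],[0,0,0,-10],[0,0,0,-10],[0,0,0,-10],[0,0,0,-10],[0,0,0,-10],[0,0,0,0]]'
python3 - <<'E'
from h import *
f=load("pics/w1.png")
h=cv2.cvtColor(f["img"],cv2.COLOR_RGB2HSV); m=cv2.inRange(h,(8,170,100),(16,255,255)); m[:170]=0;m[260:]=0;m[:,:295]=0;m[:,345:]=0
ys,xs=np.nonzero(m); c=(xs.mean(),ys.mean()); print(len(xs),c,onz(f,*c,.188,True), onz(f,320,182,.17,True),onz(f,320,250,.205,True), "hinge",onz(f,325,80,.07,True))
need([.508,.2015,.188-.019],76)
E
```

```text
clock: 4.75
position: [0.5095, 0.1976, 0.3604]
tool_rot: [0.432, 1.571, -0.855]
force: [0.5, -0.3, -1.0]
grip_width: 0.0469
clock: 5.62
position: [0.5096, 0.1975, 0.3602]
tool_rot: [2.653, 1.57, 2.405]
force: [0.6, 0.9, -1.3]
grip_width: 0.0471
1982 (np.float64(320.35418768920283), np.float64(217.63824419778)) [0.50819732 0.1990923  0.188     ] [0.53611017 0.19243334 0.17      ] [0.4850332  0.20520033 0.205     ] hinge [0.63644303 0.16191034 0.07      ]
pos [0.5096 0.1975 0.3602] y heading 75.8 tilt [-0.  0. -1.] shift [191.2   3.4  -2.4] turn -0.1776757356951464 q [ 0.27  0.44 -1.06  1.59  0.39  1.34  0.48] F [ 0.6  0.9 -1.3] w 0.0471 t 5.625
```

```bash
python3 -m pendant '[[40,2.5,0,0],[40,0,-2,0],[40,0,0,0],[30,0,0,0],[20,0,0,0],[18,0,0,0],[0,0,0,0]]'
python3 - <<'E'
from h import *
need([.508,.2,.188-.019],75)
f=save("wrist","pics/w2.png")
E
```

```text
clock: 6.5
position: [0.5079, 0.2007, 0.1717]
tool_rot: [-2.613, 1.57, -2.862]
force: [-0.8, 0.3, 0.1]
grip_width: 0.0469
pos [0.5079 0.2007 0.1717] y heading 75.7 tilt [-0.001 -0.    -1.   ] shift [ 2.7 -0.7  0.3] turn 0.7130281502443552 q [ 0.17  0.63 -0.94  1.83  0.6   0.99  0.3 ] F [-0.8  0.3  0.1] w 0.0469 t 6.5
```

View pics/w2.png

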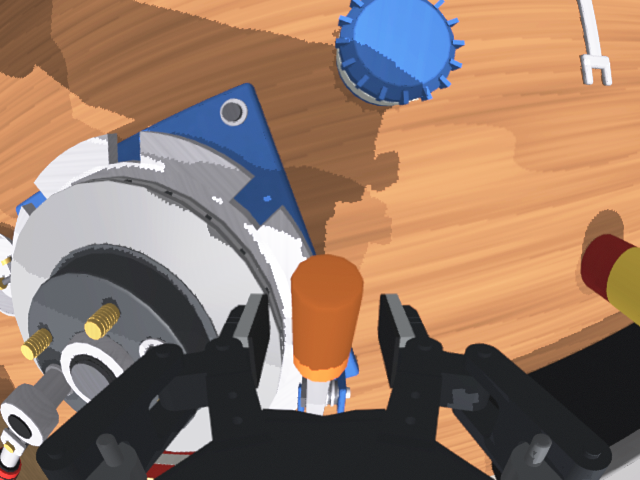

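The grip is centred between the pads and lies along the lever direction. Next: close and follow the arc down.

```bash
python3 -m pendant '[[2.5,0,0,0],[0,0,0,0],[0,0,0,0],[0,0,0,0],[0,0,0,0]]' -1 30; python3 -m pendant '[[5.7,0,-5,0],[5.7,0,-4.7,0],[6.1,0,-4.4,0],[6.1,0,-4.3,0],[6.5,0,-3.9,0],[6.4,0,-3.8,0],[6.8,0,-3.4,0],[6.7,0,-3.2,0]]'; python3 -c "
from h import *
need([.466,.212,.091],75)"
```

```text
clock: 7.18
position: [0.5081, 0.2006, 0.1702]
tool_rot: [-1.247, 1.57, -1.496]
force: [-4.3, -3.0, 7.0]
grip_width: 0.0251
clock: 8.18
position: [0.4768, 0.2101, 0.1198]
tool_rot: [1.289, 1.568, 1.041]
force: [4.9, 7.0, 2.8]
grip_width: 0.0253
pos [0.4768 0.2101 0.1198] y heading 75.8 tilt [ 0.001  0.002 -1.   ] shift [ 28.8  -0.9 -11. ] turn 0.7640028084288133 q [ 0.11  0.66 -0.89  1.94  0.68  0.87  0.18] F [4.9 7.  2.8] w 0.0253 t 8.175
```

```bash
python3 -m pendant '[[7,0,-2.8,0],[7,0,-2.6,0],[7.2,0,-2.2,0],[7.2,0,-2.1,0],[0,0,0,0]]'; python3 -m pendant '[[2,0,-0.5,0],[0,0,0,0]]';python3 -m pendant '[[2,0,-0.5,0],[0,0,0,0]]'
```

```text
clock: 8.8
position: [0.4677, 0.213, 0.0918]
tool_rot: [1.229, 1.567, 0.981]
force: [5.0, 9.0, 2.5]
grip_width: 0.0257
clock: 9.05
position: [0.4676, 0.2132, 0.0904]
tool_rot: [1.055, 1.567, 0.807]
force: [5.1, 4.7, 16.4]
grip_width: 0.0254
clock: 9.3
position: [0.4673, 0.2133, 0.0886]
tool_rot: [0.97, 1.566, 0.722]
force: [4.2, 3.9, 22.3]
grip_width: 0.0255
```

```bash
python3 -m pendant '[[0,0,0,0],[0,0,0,0],[0,0,0,0],[0,0,0,0]]' 0.1; python3 -m pendant '[[-20,0,0,0],[-40,0,0,0],[-50,0,0,0],[-50,0,0,0],[0,0,0,0]]'
python3 - <<'E'
from h import *
f=save("scene","pics/s3.png")
im=f["img"][160:320,220:440,::-1]; cv2.imwrite("pics/cs3.png",cv2.resize(im,None,fx=3.3,fy=3.3,interpolation=cv2.INTER_CUBIC))
f=save("wrist","pics/w3.png")
need([.7,.0,.3],90)
E
```

```text
clock: 9.8
position: [0.4659, 0.2115, 0.0873]
tool_rot: [-2.573, 1.57, -2.822]
force: [-0.1, -0.3, 0.2]
grip_width: 0.0471
clock: 10.42
position: [0.4669, 0.2125, 0.2517]
tool_rot: [0.583, 1.565, 0.334]
force: [-0.6, -1.0, -1.1]
grip_width: 0.0471
pos [0.466  0.2113 0.2483] y heading 75.7 tilt [ 0.001 -0.    -1.   ] shift [ -51.4 -147.2  278.9] turn -14.265650009622803 q [ 0.22  0.49 -1.03  1.84  0.48  1.08  0.33] F [-0.4  0.  -0.3] w 0.047 t 10.525
```

View pics/cs3.png

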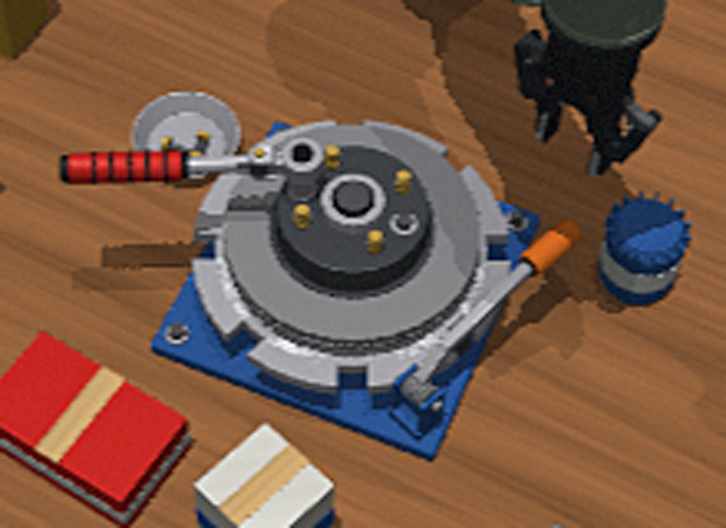

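View pics/w3.png

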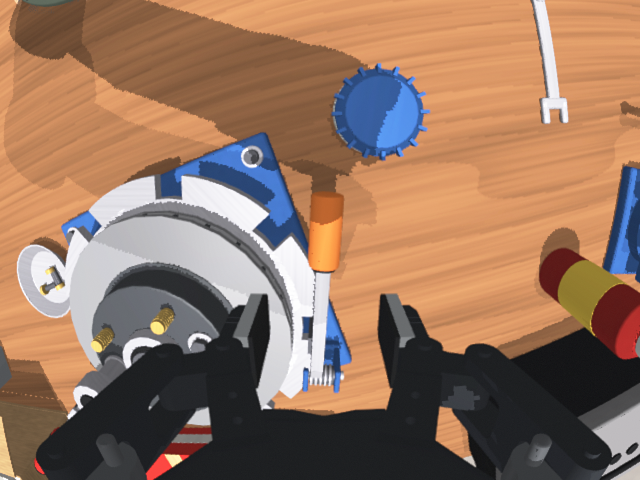

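The lever is now down, with the orange grip at (325,230) in the wrist view. I'll triangulate its height from both views.

```bash
cat >> h.py <<'E'
def orange(f,box,lo=(5,150,80)):
    h=cv2.cvtColor(f["img"],cv2.COLOR_RGB2HSV); m=cv2.inRange(h,lo,(17,255,255)); k=np.zeros_like(m); k[box[1]:box[3],box[0]:box[2]]=1; m=m*k
    n,l,s,c=cv2.connectedComponentsWithStats(m); i=1+np.argmax(s[1:,4]); ys,xs=np.nonzero(l==i)
    r=cv2.minAreaRect(np.c_[xs,ys].astype(np.float32)); print(s[i],r); return r[0]
def tri(a,b):
    (c1,d1),(c2,d2)=a,b
    s=np.linalg.lstsq(np.c_[d1,-d2],c2-c1,rcond=None)[0]; p,q=c1+d1*s[0],c2+d2*s[1]; return (p+q)/2,np.linalg.norm(p-q)
E
python3 - <<'E'
from h import *
s=load("pics/s3.png");w=load("pics/w3.png")
a=orange(s,(375,220,400,245)); b=orange(w,(300,180,350,275),(5,190,80))
print(tri(ray(s,*a),ray(w,*b,True)), onz(w,*b,.11,True), onz(s,*a,.11))
need([.70,-.02,.3],90)
E
```

```text
[375 220  25  25 304] ((387.0, 232.0), (24.0, 24.0), 90.0)
[ 309  192   34   76 1072] ((325.15386962890625, 229.23077392578125), (30.9522705078125, 74.21888732910156), 3.1798300743103027)
(array([0.46805352, 0.21141388, 0.11419657]), np.float64(0.0005882912545828574)) [0.46917153 0.21143509 0.11      ] [0.46536555 0.21039431 0.11      ]
pos [0.466  0.2113 0.2483] y heading 75.7 tilt [ 0.001 -0.    -1.   ] shift [ -51.4 -166.5  283.8] turn -14.265650009622803 q [ 0.22  0.49 -1.03  1.84  0.48  1.08  0.33] F [-0.4  0.  -0.3] w 0.047 t 10.525
```

Run:
```python
from h import *
s=load("pics/s3.png");w=load("pics/w3.png")
h=cv2.cvtColor(s["img"],cv2.COLOR_RGB2HSV); print(h[228:240:3,380:398:3].tolist())
for lo in ((5,190,80),(5,205,80),(5,215,80)):
    a=orange(s,(372,215,402,250),lo); b=orange(w,(300,180,350,275),(5,190,80))
    print(tri(ray(s,*a),ray(w,*b,True)))
```

```text
[[[109, 202, 91], [5, 95, 59], [13, 134, 78], [11, 220, 116], [12, 203, 123], [12, 166, 89]], [[107, 220, 72], [13, 157, 78], [12, 218, 206], [12, 215, 228], [12, 216, 112], [13, 231, 106]], [[6, 122, 65], [12, 218, 212], [12, 213, 215], [12, 217, 193], [13, 223, 137], [13, 138, 85]], [[12, 218, 206], [12, 214, 213], [12, 213, 187], [13, 232, 120], [13, 143, 84], [13, 149, 82]]]
[378 226  18  17 149] ((387.25006103515625, 233.75003051757812), (8.485280990600586, 17.677669525146484), 45.0)
[ 309  192   34   76 1072] ((325.15386962890625, 229.23077392578125), (30.9522705078125, 74.21888732910156), 3.1798300743103027)
(array([0.46956919, 0.21233402, 0.10803834]), np.float64(0.0020617279364633424))
[378 227  18  16 141] ((387.0758056640625, 233.7103271484375), (8.304548263549805, 17.937824249267578), 48.366458892822266)
[ 309  192   34   76 1072] ((325.15386962890625, 229.23077392578125), (30.9522705078125, 74.21888732910156), 3.1798300743103027)
(array([0.46962836, 0.21206325, 0.10795842]), np.float64(0.0015279799336858154))
[378 227  18  16  84] ((386.89508056640625, 233.99452209472656), (7.878917694091797, 17.244422912597656), 48.012786865234375)
[ 309  192   34   76 1072] ((325.15386962890625, 229.23077392578125), (30.9522705078125, 74.21888732910156), 3.1798300743103027)
(array([0.46999851, 0.21188489, 0.10666729]), np.float64(0.0013373412899205972))
```

The triangulated lever grip height is about 108 mm, so the lever is fully down. Next is the wrench: close the fingers, travel over, and align tool y with the handle.

```bash
python3 -m pendant '[[-40,0,0,0],[-12,-28,30,0],[0,-40,42,0],[0,-40,42,0],[0,-40,42,0],[0,-40,42,0],[0,-40,42,0],[0,-40,30,0],[0,0,0,-10],[0,0,0,-10],[0,0,0,-10],[0,0,0,-10]]' -1 40;python3 -m pendant '[[0,0,0,-6.5],[0,0,0,0]]'
python3 - <<'E'
from h import *
need([.662,-.122,.3],122.2)
f=save("top","pics/t4.png")
im=f["img"][170:350,210:450,::-1]; cv2.imwrite("pics/ct4.png",cv2.resize(im,None,fx=3.3,fy=3.3,interpolation=cv2.INTER_CUBIC))
f=save("wrist","pics/w4.png")
E
```

```text
clock: 12.02
position: [0.6613, -0.1145, 0.2984]
tool_rot: [2.425, 1.569, 2.88]
force: [0.6, -0.4, 0.9]
grip_width: 0.0001
clock: 12.28
position: [0.6614, -0.1146, 0.2984]
tool_rot: [2.133, 1.569, 2.696]
force: [1.3, -0.1, 0.4]
grip_width: 0.0001
pos [ 0.6614 -0.1146  0.2984] y heading 122.2 tilt [-0.002  0.001 -1.   ] shift [-1.6 -6.6 -3.4] turn 0.04021953982437765 q [ 0.68  0.76 -1.11  1.34  0.67  1.44  1.74] F [ 1.3 -0.1  0.4] w 0.0001 t 12.275
```

View pics/w4.png

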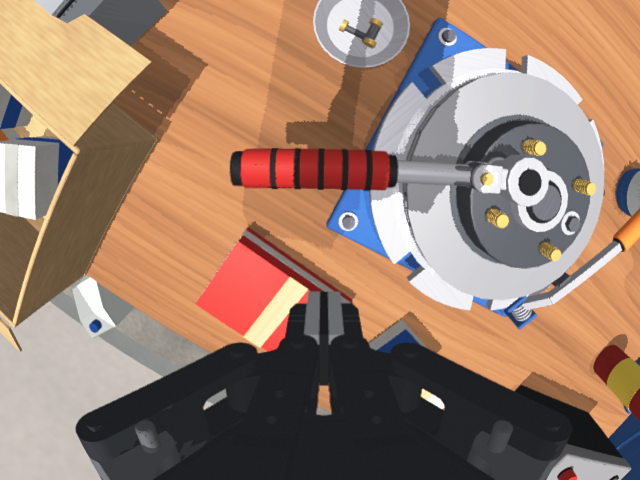

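The wrist view shows the handle nearly level in the picture, from the red grip ends at (235,168) and (392,170) to the bolt head at (530,181). The closed fingers are at (322,310).

Run:
```python
from h import *
w=load("pics/w4.png")
a=onz(w,237,168,.184,True);b=onz(w,395,171,.184,True);c=onz(w,531,181,.196,True);k=onz(w,487,179,.19,True)
print(a,b,(a+b)/2,c,k); d=(a+b)/2-c; print(np.linalg.norm(d[:2]),np.degrees(np.arctan2(d[1],d[0])))
d=a-b;print(np.linalg.norm(d),np.degrees(np.arctan2(d[1],d[0])))
m=(a+b)/2; need([m[0],m[1],.16],122.2)
```

```text
[ 0.65129124 -0.19316688  0.184     ] [ 0.59432818 -0.09804169  0.184     ] [ 0.62280971 -0.14560428  0.184     ] [ 0.5404412  -0.01006485  0.196     ] [ 0.56005421 -0.03890476  0.19      ]
0.15860488179656876 -58.71257935713089
0.11087647317434297 -59.08589641229213
pos [ 0.6615 -0.1146  0.2989] y heading 122.1 tilt [-0.001  0.    -1.   ] shift [138.9  -5.8 -49.2] turn -0.10490918160546414 q [ 0.68  0.75 -1.11  1.34  0.67  1.44  1.74] F [0.3 0.  0.1] w -0.0002 t 12.375
```

```bash
python3 -m pendant '[[40,-6,0,0.5],[45,0,0,0.5],[35,0,0,0],[19,0,0,0],[0,0,0,0]]'; python3 -m pendant '[[0,0,-10,0],[0,0,-8,0],[0,0,0,0]]';  python3 -m pendant '[[0,0,-4,0],[0,0,-4,0],[0,0,0,0]]'; python3 -c "
from h import *
f=save('wrist','pics/w5.png');need([.6228,-.1456,.16],121.2)"
```

```text
clock: 13.0
position: [0.6647, -0.1197, 0.1599]
tool_rot: [2.41, 1.57, 2.955]
force: [-0.9, 0.3, 0.5]
grip_width: 0.0001
clock: 13.38
position: [0.6492, -0.1301, 0.1613]
tool_rot: [-1.427, 1.57, -0.883]
force: [0.3, 0.5, -0.9]
grip_width: -0.0
clock: 13.75
position: [0.6425, -0.1335, 0.1604]
tool_rot: [-3.013, 1.571, -2.468]
force: [0.9, -0.2, 0.2]
grip_width: 0.0001
pos [ 0.6426 -0.1334  0.1604] y heading 121.2 tilt [-0. -0. -1.] shift [  0.4  -0.2 -23.3] turn 0.037887606026245635 q [ 0.72  0.86 -1.04  1.54  0.78  1.2   1.65] F [-0.5 -0.1 -0.2] w 0.0002 t 13.8
```

View pics/w5.png

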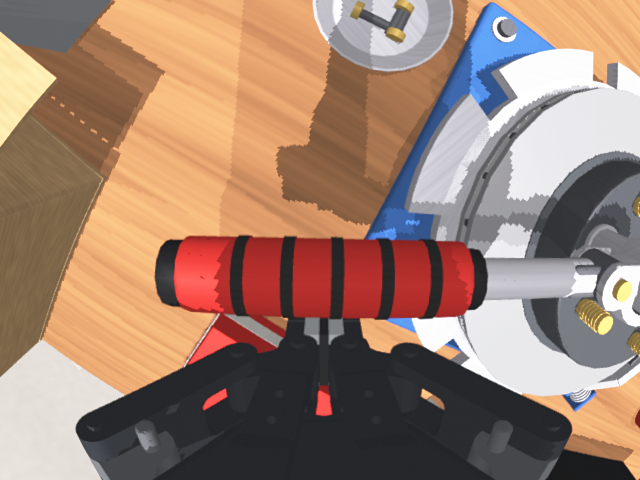

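```bash
python3 -m pendant '[[0,-0.75,-5.5,2],[0,-0.75,-5.5,2],[0,-0.75,-5.5,2],[0,-0.75,-5.5,2],[0,-0.75,-5.5,2],[0,-0.75,-5.5,2],[0,-0.75,-5.5,2],[0,-0.75,-5.5,2],[0,0,0,0]]';python3 -c "
from h import *
f=save('top','pics/t6.png');f=save('wrist','pics/w6.png');need([.6228,-.1456,.16],121.2)"
```

```text
clock: 14.92
position: [0.6047, -0.1574, 0.1605]
tool_rot: [-2.35, 1.57, -2.085]
force: [0.6, -0.8, 0.7]
grip_width: 0.0001
pos [ 0.6049 -0.1572  0.1604] y heading 105.2 tilt [-0.001 -0.001 -1.   ] shift [ 0.4  6.5 20.3] turn -15.95935809521903 q [ 0.78  0.8  -1.    1.63  0.73  1.13  1.42] F [0.  0.6 1.4] w -0.0001 t 15.025
```

View pics/w6.png

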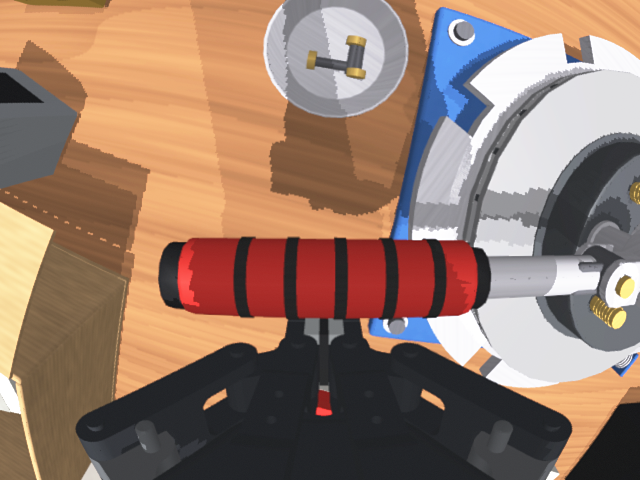

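The handle stays straight (red grip centred at about (325,278), neck level) and has turned with the tool. I'll carry on.

```bash
python3 -m pendant '[[0,-0.75,-5.5,2],[0,-0.75,-5.5,2],[0,-0.75,-5.5,2]]'; python3 -m pendant '[[0,-0.75,-5.5,2]]';python3 -m pendant '[[0,-0.75,-5.5,2]]';python3 -m pendant '[[0,-0.75,-5.5,2]]'
```

```text
clock: 15.4
position: [0.5893, -0.163, 0.1604]
tool_rot: [-0.893, 1.571, -0.734]
force: [3.6, -0.3, -1.2]
grip_width: -0.0002
clock: 15.52
position: [0.584, -0.1646, 0.1605]
tool_rot: [-1.113, 1.571, -0.989]
force: [3.5, 0.0, -1.2]
grip_width: 0.0001
clock: 15.65
position: [0.5786, -0.166, 0.1605]
tool_rot: [-1.589, 1.571, -1.5]
force: [2.6, -0.8, -1.4]
grip_width: -0.0003
clock: 15.78
position: [0.5732, -0.1672, 0.1604]
tool_rot: [-1.695, 1.571, -1.641]
force: [3.9, -1.0, -1.0]
grip_width: -0.0
```

```bash
for i in 1; do python3 -m pendant '[[0,-0.75,-5.5,2]]' | grep -E "clock|position|force"; python3 -m pendant '[[0,-0.75,-5.5,2]]'| grep -E "position|force";python3 -m pendant '[[0,-0.75,-5.5,2]]'| grep -E "position|force"; done
```

```text
clock: 15.9
position: [0.5678, -0.1682, 0.1604]
force: [2.7, -1.1, -1.4]
position: [0.5623, -0.1691, 0.1605]
force: [3.4, -1.2, -0.6]
position: [0.5567, -0.1698, 0.1604]
force: [3.7, -1.8, -1.1]
```

```bash
python3 -m pendant '[[0,-0.4,-2.8,1]]' | grep -E "clock|position|force"; python3 -m pendant '[[0,-0.4,-2.8,1]]'| grep -E "position|force";python3 -m pendant '[[0,-0.4,-2.8,1]]'| grep -E "position|force";python3 -m pendant '[[0,-0.4,-2.8,1]]'| grep -E "position|force"
```

```text
clock: 16.27
position: [0.554, -0.17, 0.1605]
force: [4.2, -2.0, -0.0]
position: [0.5513, -0.1702, 0.1604]
force: [3.3, -2.8, -0.7]
position: [0.5487, -0.1703, 0.1605]
force: [7.9, -2.8, -1.5]
position: [0.5471, -0.1705, 0.1608]
force: [14.8, -3.6, -4.3]
```

```bash
python3 -c "
from h import *
f=save('wrist','pics/w7.png');need([.6228,-.1456,.16],121.2)"
```

```text
pos [ 0.5469 -0.1705  0.1608] y heading 83.1 tilt [ 0.003  0.    -1.   ] shift [ 1.  33.8 72.4] turn -38.07476703795652 q [ 0.84  0.69 -0.95  1.78  0.66  1.02  1.09] F [15.1 -3.5 -5.9] w -0.0002 t 16.7
```

View pics/w7.png

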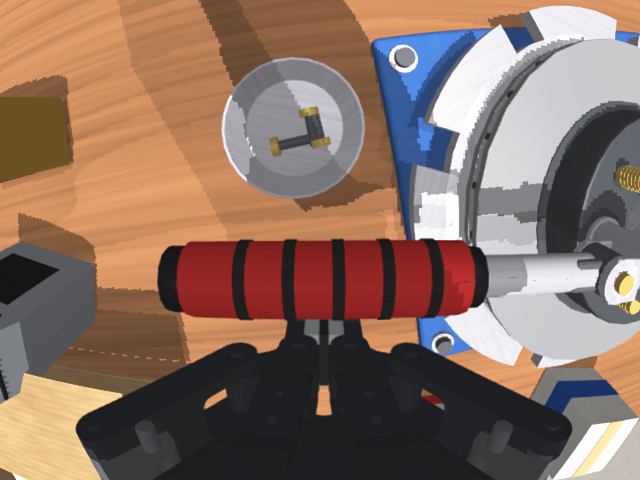

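The force has risen to about 15 N at about 37° of turn, so the bolt is seated. Next I bend about the knuckle in small steps.

```bash
python3 -m pendant '[[0,-0.6,-3.1,1.5]]' | grep -E "clock|position|force"; python3 -m pendant '[[0,-0.6,-3.1,1.5]]'| grep -E "position|force";python3 -m pendant '[[0,-0.6,-3.1,1.5]]'| grep -E "position|force";python3 -m pendant '[[0,-0.6,-3.1,1.5]]'| grep -E "position|force"
```

```text
clock: 16.82
position: [0.5442, -0.1707, 0.1608]
force: [13.9, -4.9, -4.9]
position: [0.5409, -0.1709, 0.1608]
force: [13.8, -3.0, -5.7]
position: [0.5378, -0.171, 0.1608]
force: [13.3, -5.4, -6.3]
position: [0.5346, -0.171, 0.1608]
force: [14.9, -4.5, -5.7]
```

```bash
python3 -c "
from h import *
f=save('wrist','pics/w8.png');need([.6228,-.1456,.16],121.2)"
```

```text
pos [ 0.5343 -0.171   0.1608] y heading 77.1 tilt [ 0.003 -0.    -1.   ] shift [ 1.1 44.6 80.6] turn -44.12083019514185 q [ 0.84  0.67 -0.93  1.81  0.63  0.99  1.  ] F [14.9 -3.7 -3.9] w 0.0 t 17.25
```

View pics/w8.png

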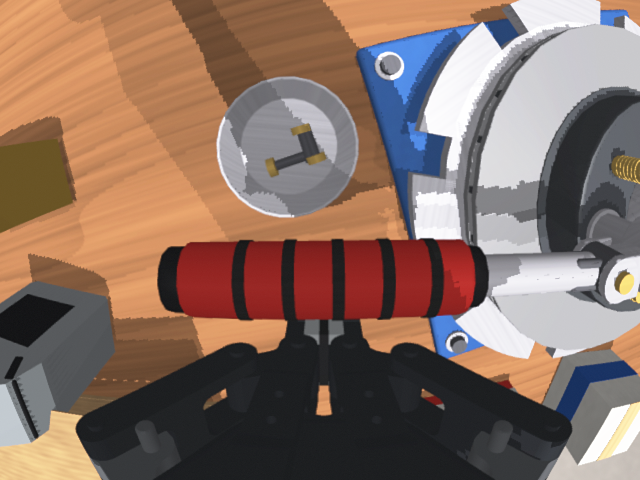

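The force is on a plateau at about 15 N and the knuckle at (625,285) is starting to bend. I'll go on to a clear trip.

```bash
python3 -m pendant '[[0,-0.6,-3.1,1.5],[0,-0.6,-3.1,1.5],[0,-0.6,-3.1,1.5]]' | grep -E "clock|position|force"; python3 -m pendant '[[0,-0.6,-3.1,1.5]]'| grep -E "position|force";python3 -m pendant '[[0,-0.6,-3.1,1.5]]'| grep -E "position|force"
```

```text
clock: 17.62
position: [0.5252, -0.1705, 0.1608]
force: [13.9, -5.6, -5.4]
position: [0.522, -0.1702, 0.1608]
force: [14.5, -5.5, -5.8]
position: [0.5189, -0.1698, 0.1608]
force: [12.9, -6.7, -5.7]
```

```bash
python3 -c "
from h import *
f=save('wrist','pics/w9.png');need([.6228,-.1456,.16],121.2)
f=save('scene','pics/s9.png')
im=f['img'][160:320,220:440,::-1]; cv2.imwrite('pics/cs9.png',cv2.resize(im,None,fx=3.3,fy=3.3,interpolation=cv2.INTER_CUBIC))"
```

```text
pos [ 0.5185 -0.1698  0.1608] y heading 69.6 tilt [ 0.003 -0.    -1.   ] shift [ 1.1 59.1 89.3] turn -51.63038481235934 q [ 0.84  0.63 -0.91  1.85  0.61  0.96  0.88] F [13.3 -6.2 -5.7] w -0.0 t 17.925
```

View pics/w9.png

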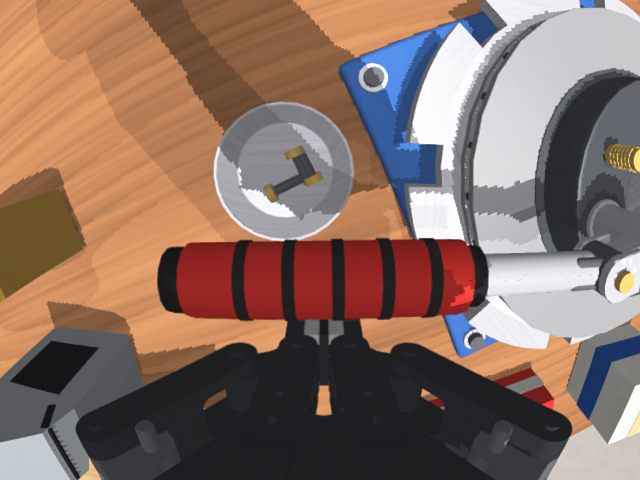

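View pics/cs9.png

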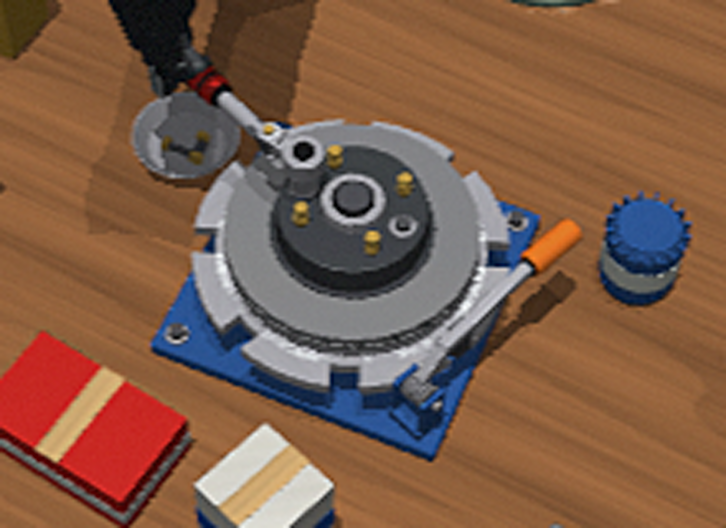

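The scene view shows the lever still down, and the wrench visibly bent at the knuckle at crop (270,131), between the bolt at (303,151) and the grip at (208,83). I'll measure the bend.

Run:
```python
from h import *
s=load("pics/s9.png"); p=lambda x,y:(220+x/3.3,160+y/3.3)
b=onz(s,*p(303,151),.196)[:2];k=onz(s,*p(269,130),.19)[:2];e=onz(s,*p(209,84),.184)[:2];h=onz(s,*p(240,111),.184)[:2]
w=load("pics/w9.png"); kw=onz(w,626,281,.192,True)[:2]; g1=onz(w,162,280,.184,True)[:2]; g2=onz(w,484,278,.184,True)[:2]
A=lambda v:np.degrees(np.arctan2(v[1],v[0]))
print(b,k,e,np.linalg.norm(k-b),A(k-b),A(e-k),A(e-h)); print(kw,g1,g2,A(g1-g2),A(g1-kw),A(kw-b),np.linalg.norm(kw-b))
```

```text
[ 0.54340859 -0.00761358] [ 0.5339946  -0.04775541] [ 0.51106629 -0.12405961] 0.041230928731602036 -103.19838698949575 -106.72476523366313 -108.04393319005193
[ 0.54117783 -0.04104706] [ 0.47511467 -0.21900036] [ 0.51593468 -0.10626131] -109.90406452287309 -110.36687656725282 -93.81725070604804 0.03350781281580904
```

The handle points at −110° against −95° for the seated head, a bend of about 0.26 rad, so it has clearly tripped. I'll back off slowly and let it spring straight.

```bash
python3 -m pendant '[[0,0.5,3.1,-1.5],[0,0.5,3.1,-1.5],[0,0.5,3.1,-1.5],[0,0.5,3.1,-1.5],[0,0.5,3.1,-1.5],[0,0.5,3.1,-1.5]]' | grep -E "clock|position|force"; python3 -m pendant '[[0,0.5,2,-1],[0,0.5,2,-1]]'| grep -E "position|force";python3 -m pendant '[[0,0.5,2,-1],[0,0,2,0]]'| grep -E "position|force";python3 -m pendant '[[0,0,2,0],[0,0,2,0]]'| grep -E "position|force"; python3 -m pendant '[[0,0,4,0],[0,0,8,0],[0,0,15,0],[0,0,0,0]]'| grep -E "position|force"
python3 -c "
from h import *
f=save('wrist','pics/w10.png')
f=save('top','pics/t10.png')
need([.508,.2,.3])"
```

```text
clock: 18.73
position: [0.5377, -0.1711, 0.1608]
force: [13.7, 1.6, -6.2]
position: [0.5418, -0.1709, 0.1608]
force: [12.3, 0.5, -5.8]
position: [0.5458, -0.1709, 0.1608]
force: [13.1, 1.6, -4.8]
position: [0.5489, -0.1713, 0.1606]
force: [3.1, 1.5, -0.3]
position: [0.5756, -0.176, 0.1602]
force: [0.5, 0.5, 0.1]
pos [ 0.5747 -0.176   0.1602] y heading 81.7 tilt [-0.001  0.    -1.   ] shift [-139.6  362.6 -120. ] turn None q [ 0.8   0.73 -0.93  1.7   0.66  1.06  1.08] F [ 0.3 -0.8  0.1] w -0.0 t 20.075
```

View pics/w10.png

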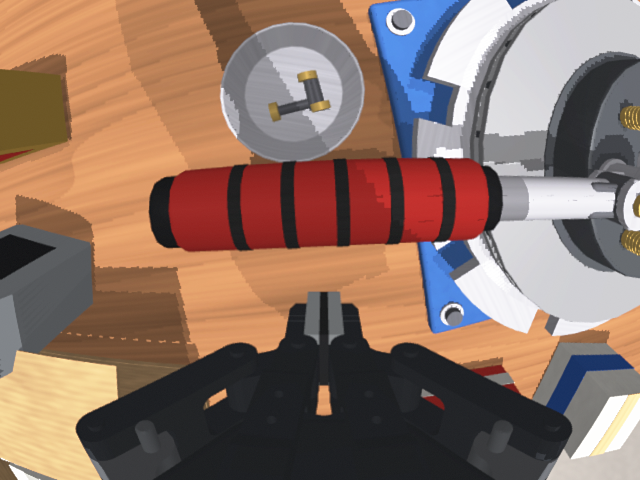

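The handle is straight again and clear of the fingers, grip centred at (325,205). Contact was lost at the same spot where the bolt seated. Back to the lever.

```bash
python3 -m pendant '[[-45,0,10,0],[-50,0,0,0],[-45,0,0,6],[0,0,0,0]]'; python3 -c "
from h import *
need([.467,.212,.3],75)"
```

```text
clock: 20.58
position: [0.5856, -0.1774, 0.3036]
tool_rot: [-0.146, 1.566, -0.397]
force: [0.1, 0.7, -0.5]
grip_width: -0.0002
pos [ 0.5856 -0.1774  0.3036] y heading 75.7 tilt [ 0.004 -0.002 -1.   ] shift [   2.4  347.9 -211.4] turn 0.6558327173243725 q [ 0.82  0.59 -0.99  1.52  0.51  1.3   1.1 ] F [ 0.1  0.7 -0.5] w -0.0002 t 20.575
```

```bash
python3 -m pendant '[[0,44,-27,0],[0,44,-27,0],[0,44,-27,0],[0,44,-26,0],[0,43,-26,0],[0,43,-26,0],[0,43,-26,0],[0,43,-26,0],[0,0,0,0]]' 0.1 40; python3 -c "
from h import *
need([.467,.212,.091],75)
f=save('top','pics/t11.png')
im=f['img'][170:350,210:450,::-1]; cv2.imwrite('pics/ct11.png',cv2.resize(im,None,fx=3.3,fy=3.3,interpolation=cv2.INTER_CUBIC))
f=save('wrist','pics/w11.png')"
```

```text
clock: 21.7
position: [0.464, 0.2147, 0.3]
tool_rot: [2.763, 1.57, 2.521]
force: [-0.0, -1.0, -0.7]
grip_width: 0.0469
pos [0.464  0.2147 0.3   ] y heading 76.1 tilt [-0.001  0.    -1.   ] shift [209.   -2.    3.8] turn 1.1125565526543113 q [ 0.26  0.44 -1.08  1.77  0.42  1.19  0.38] F [-0.  -1.  -0.7] w 0.0469 t 21.7
```

View pics/ct11.png

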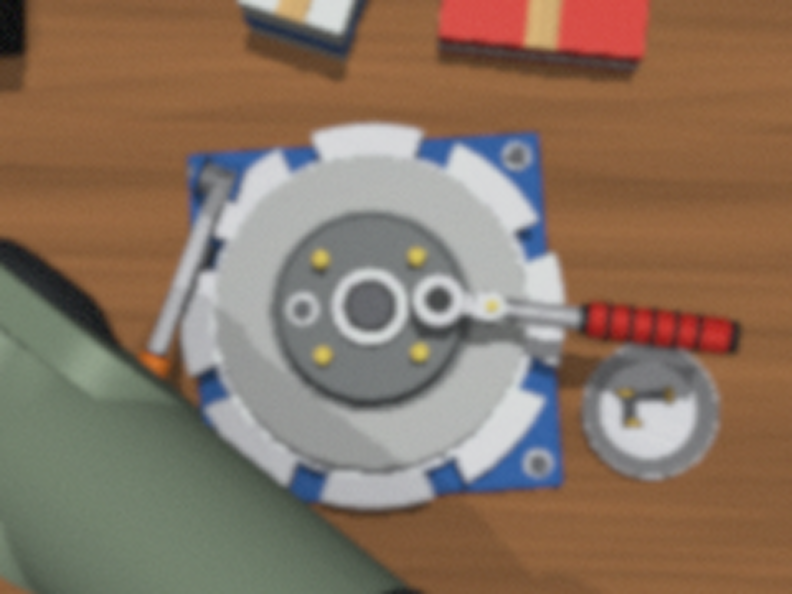

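View pics/w11.png

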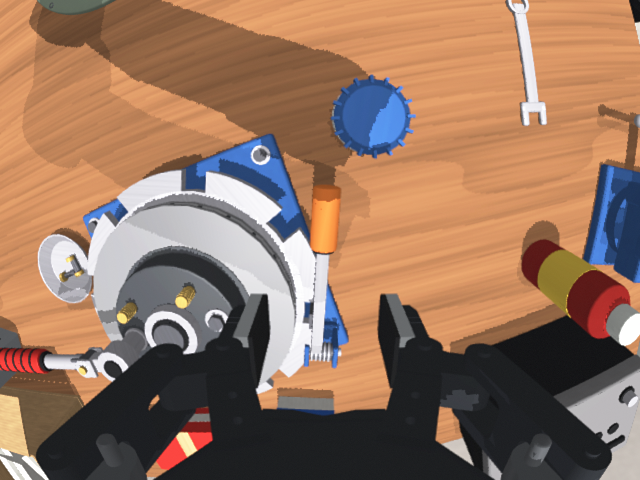

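The top view shows the wrench straight, with bolt, knuckle and grip in line at crop (438,299), (490,305) and (663,328). In the wrist view the lever grip lies at (325,219). Descend and grasp.

```bash
python3 -m pendant '[[50,-2.5,4,1],[50,0,0,0],[50,0,0,0],[35,0,0,0],[15,0,0,0],[9,0,0,0],[0,0,0,0]]'; python3 -c "
from h import *
need([.4675,.212,.091],75)
f=save('wrist','pics/w12.png')"
```

```text
clock: 22.68
position: [0.4697, 0.208, 0.0918]
tool_rot: [0.534, 1.57, 0.268]
force: [-0.8, -0.7, -0.9]
grip_width: 0.0468
pos [0.4697 0.208  0.0918] y heading 74.7 tilt [ 0.  0. -1.] shift [ 0.8  3.3 -3.1] turn -0.2790973783643267 q [ 0.09  0.7  -0.86  1.97  0.73  0.82  0.11] F [-0.8 -0.7 -0.9] w 0.0468 t 22.675
```

View pics/w12.png

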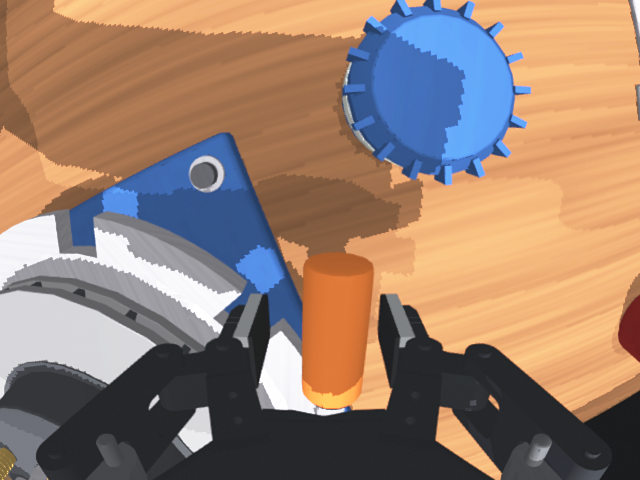

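The grip is slightly off-centre between the pads (338 against 323). I'll centre it, close and follow the arc up.

```bash
python3 -m pendant '[[1,3.5,-3,0],[0,0,0,0],[0,0,0,0]]' ; python3 -m pendant '[[0,0,0,0],[0,0,0,0],[0,0,0,0],[0,0,0,0],[0,0,0,0]]' -1 50; python3 -m pendant '[[-7.2,0,2.1,0],[-7.2,0,2.2,0],[-7,0,2.6,0],[-7,0,2.8,0],[-6.7,0,3.2,0],[-6.8,0,3.4,0],[-6.4,0,3.8,0],[-6.5,0,3.9,0]]'; python3 -m pendant '[[-6.1,0,4.3,0],[-6.1,0,4.4,0],[0,0,0,0]]'
```

```text
clock: 23.1
position: [0.4675, 0.2124, 0.0907]
tool_rot: [0.341, 1.57, 0.075]
force: [-0.2, 0.3, -1.3]
grip_width: 0.0469
clock: 23.72
position: [0.4677, 0.2131, 0.0908]
tool_rot: [1.336, 1.569, 1.069]
force: [1.4, 4.8, 6.0]
grip_width: 0.0246
clock: 24.72
position: [0.4901, 0.206, 0.145]
tool_rot: [-3.012, 1.569, 3.005]
force: [0.4, 4.6, -5.8]
grip_width: 0.0252
clock: 25.1
position: [0.4993, 0.2033, 0.1578]
tool_rot: [-0.884, 1.57, -1.152]
force: [-1.0, -0.2, 2.0]
grip_width: 0.0246
```

```bash
python3 -m pendant '[[-5.7,0,4.7,0],[-5.7,0,5,0],[0,0,0,0]]'; python3 -m pendant '[[-2,0,1.6,0],[0,0,0,0]]';python3 -m pendant '[[-2,0,1.6,0],[0,0,0,0]]';python3 -m pendant '[[-2,0,0,0],[0,0,0,0]]'
```

```text
clock: 25.48
position: [0.5087, 0.2004, 0.1692]
tool_rot: [-1.176, 1.57, -1.443]
force: [-2.0, -4.5, 0.4]
grip_width: 0.0251
clock: 25.72
position: [0.5102, 0.2, 0.1709]
tool_rot: [-1.153, 1.57, -1.42]
force: [-0.4, -5.4, -3.3]
grip_width: 0.0247
clock: 25.98
position: [0.5117, 0.1994, 0.1727]
tool_rot: [-1.224, 1.569, -1.491]
force: [0.6, -6.2, -5.5]
grip_width: 0.0246
clock: 26.22
position: [0.5123, 0.1992, 0.1743]
tool_rot: [-0.612, 1.57, -0.879]
force: [8.3, -5.4, -17.8]
grip_width: 0.0242
```

```bash
python3 -m pendant '[[-2,0,0,0],[0,0,0,0]]'; python3 -m pendant '[[0,0,0,0],[0,0,0,0],[0,0,0,0],[0,0,0,0]]' 0.1;  python3 -m pendant '[[-20,0,0,0],[-50,0,0,0],[-50,0,0,0],[0,0,0,0]]'; python3 -c "
from h import *
need([.4675,.212,.091],75)
f=save('wrist','pics/w13.png')
f=save('scene','pics/s13.png')
im=f['img'][160:320,220:440,::-1]; cv2.imwrite('pics/cs13.png',cv2.resize(im,None,fx=3.3,fy=3.3,interpolation=cv2.INTER_CUBIC))"
```

```text
clock: 26.48
position: [0.512, 0.1992, 0.1752]
tool_rot: [-2.06, 1.57, -2.327]
force: [14.5, 0.6, -40.1]
grip_width: 0.0245
clock: 26.98
position: [0.5115, 0.2006, 0.1771]
tool_rot: [0.713, 1.57, 0.447]
force: [-0.0, 0.2, 0.1]
grip_width: 0.0472
clock: 27.48
position: [0.5122, 0.2015, 0.3015]
tool_rot: [0.631, 1.565, 0.365]
force: [-0.1, -0.0, -1.1]
grip_width: 0.0465
pos [0.5122 0.2015 0.3015] y heading 74.8 tilt [ 0.006  0.002 -1.   ] shift [210.3  -2.4 -46.9] turn -0.24845100580715496 q [ 0.25  0.5  -1.04  1.68  0.45  1.22  0.41] F [-0.1 -0.  -1.1] w 0.0465 t 27.475
```

View pics/cs13.png

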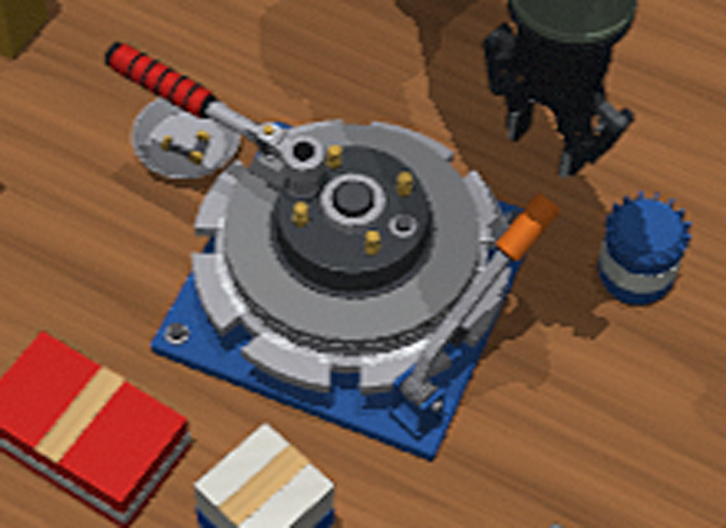

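View pics/w13.png

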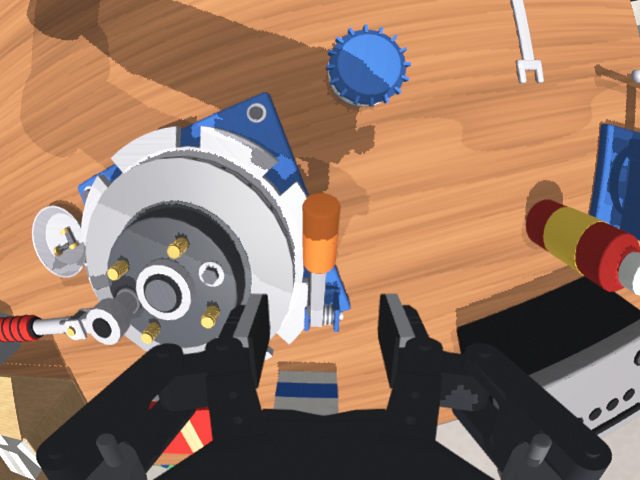

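The lever is up again, with the orange grip at crop (527,228) as at the start, and the wrench is straight. I'll move clear and compare with the first pictures.

```bash
python3 -m pendant '[[-40,0,0,0],[0,-50,0,0],[0,-50,-10,0],[0,-50,-20,0],[0,-50,-20,0],[0,-50,-30,0],[0,-50,-30,0],[0,-50,-40,0],[0,-50,-40,0],[0,0,0,0],[0,0,0,0]]'
python3 - <<'E'
from h import *
f=save('top','pics/t14.png');s=save('scene','pics/s14.png')
S0=load('pics/scene0.png');T0=load('pics/top0.png')
for n,a,b,box in(("s",S0,s,(360,210,405,255)),("t",T0,f,(235,240,285,300))):
    print(n); orange(a,box,(5,195,110)); orange(b,box,(5,195,110))
im=f['img'][170:350,210:450,::-1]; cv2.imwrite('pics/ct14.png',cv2.resize(im,None,fx=3.3,fy=3.3,interpolation=cv2.INTER_CUBIC))
d=cv2.absdiff(s['img'],S0['img']).max(2); cv2.imwrite('pics/d14.png',d)
d=cv2.absdiff(f['img'],T0['img']).max(2); cv2.imwrite('pics/dt14.png',d)
# wrench line
p=lambda x,y:(210+x/3.3,170+y/3.3)
E
```

```text
clock: 28.95
position: [0.2481, -0.115, 0.338]
tool_rot: [-2.806, 1.567, -3.07]
force: [0.1, -0.2, -0.2]
grip_width: 0.047
s
[372 219  18  19 167] ((380.2831726074219, 228.24777221679688), (8.466487884521484, 20.131427764892578), 41.18592834472656)
[371 219  18  20 169] ((379.5163879394531, 228.18031311035156), (8.450433731079102, 20.613937377929688), 39.80556869506836)
t
[246 261  16  24 211] ((253.53172302246094, 272.0146179199219), (9.219280242919922, 23.746633529663086), 24.775142669677734)
[246 259  16  24 215] ((253.80972290039062, 270.41217041015625), (9.358966827392578, 24.09584617614746), 24.775142669677734)
```

View pics/ct14.png

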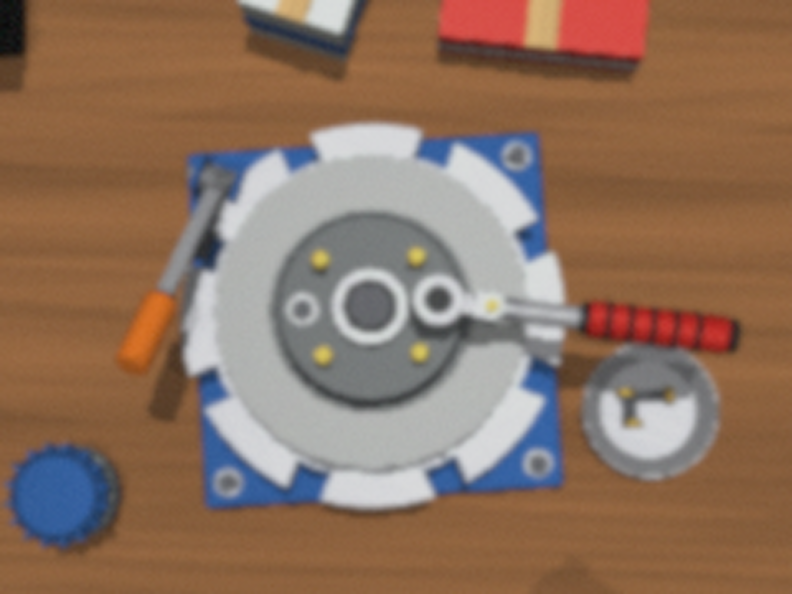

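View pics/dt14.png

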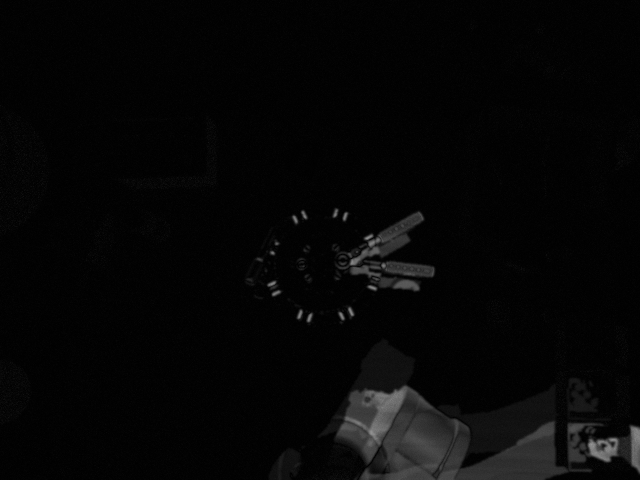

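View pics/d14.png

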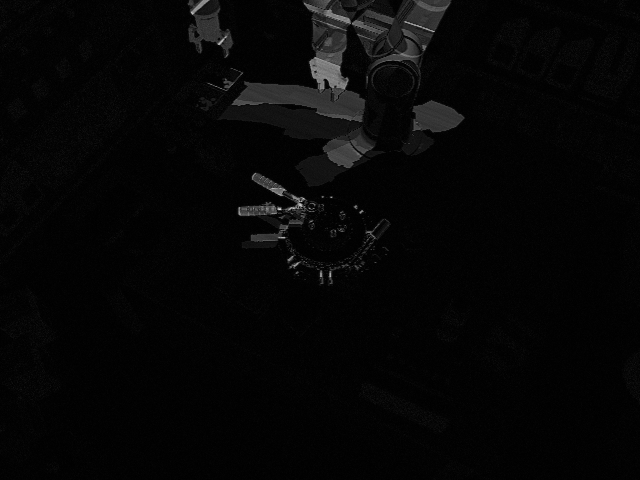

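The lever is slightly higher than at the start, the wrench is straight, and only the wrench, lever and a small turn of the plate differ from the first pictures. Handing in.

```bash
python3 -c "
from h import *
print(bot.observe()['clock'],bot.observe()['force']);print(job_done())"
```

```text
29.05 [-0.30199426 -0.19061954  0.36748458]
the job is handed in; nothing more can be done
None
```

The bolt is tight, the wrench is still on it with its handle straight, and the lock lever is back up. I handed the job in at 29 s of the 72 s allowed.

**What I did**
- **Lever down:** I gripped the lever and swung it down to its stop. The push rose to 22 N against about 3 N while it moved, and its grip measured 108 mm high against the 110 mm given.
- **Tightening:** I pushed the wrench about 37° clockwise with closed fingers until the bolt seated. The handle then bent under a steady 15 N or so; I stopped at a bend of about 0.26 rad, well short of the 0.60 end stop.
- **Release:** I backed off slowly and the handle sprang straight. The fingers lost contact at the same place where the bolt had seated, so the bolt should not have turned back.
- **Lever up:** I lifted the lever to its upper stop.

**Last checks**
- The final pictures show the lever slightly higher than at the start.
- The wrench is straight, and the bystanders in view have not moved.
- The index plate sits 1–2° round from where it began, within the lock's play.
- The robot was well clear, with no contact force.

**What was less certain**
- **Lift force:** when I pressed the lever against its upper stop, the last small step read about 40 N vertically at the wrist. That was through the fingers and below the 120 N wrist limit.
- **Bend angle:** the views did not fully agree. The scene camera alone suggested less bend, but its knuckle point was imprecise, so I relied on the wrist camera, the tool's path and the force plateau.

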